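Feed three end caps through the rotary feeder

ROBOT

A 6-joint arm with a two-finger parallel gripper is mounted at the origin on the work surface. World frame = base frame: x ahead of the robot, y to its left, z up, the work surface at z = 0. Lengths are in m, angles in rad, forces in N, time in s.
With the tool pointing down it reaches from about 0.375 to 0.975 m from the base axis. Payload 3.8 kg.
Tool frame: the origin (TCP) lies at the very end of the fingers, on their centre line; the grasp point (between the pads) lies 19 mm behind it; z points along the fingers, y is the line along which they close (so a half turn about z gives the same grasp; the last joint's range is limited). The gripper opens to 85 mm and grips with 20 to 120 N. Pads are 22 mm wide; open, the fingers measure 114 mm over their backs; the gripper's body (76 mm by 85 mm) begins 54 mm behind the grasp point. The pads swing forward as they close: fully open they stand 13 mm farther back than shut.
Start: joints at [-1.165, 0.264, 1.604, -0, 1.274, -0.037], TCP at [0.289, -0.61, 0.231] pointing down, gripper open.
Joint ranges: [-2.63, 2.63], [-0.94, 2.18], [0.31, 2.57], [-1.31, 4.45], [0, 2.66], [-2.55, 2.55]. Speed limits (rad/s): [2.57, 2.57, 3.14, 3.14, 3.14, 3.14].

INTERFACE

Orientations are given as a rotation vector (axis times angle).
In Python, from workcell import bot, vision gives the robot as it stands. The module is installed in compiled form; this text tells all that it offers.
- The arm moves only by the tool play_rows, never from a script. Its argument "moves" is a list that holds one entry, the list of rows, each a list of 7 numbers: the turn, a rotation vector about the tool's x, y, z as a fraction of full scale, then the shift along the tool's x, y, z as a fraction of full scale, then the finger opening in mm, from 0 to 85.4. In form: [[[ax, ay, az, x, y, z, jaw], ...]]. A call has 1 to 5 rows; each row shifts and turns the commanded pose from where the row before left it, along the tool's axes as they then stand; what a row does not reach is not made up. Full scale, the value 1, is 0.1 m for a shift and 0.5 rad for a turn. A row lasts 1/12 s, in which the tool goes at most 41.7 mm and 7.16 degrees, less where a joint would pass 70% of its speed; a pose out of reach is approached as far as the arm can. A call with a number of a shift or a turn outside -1 to 1 is refused whole. A call with a gripper value outside its range is refused whole. The fingers move at their own pace and stop on an object; "newtons" is the grip in N (left out, the last holds). Time passes only in rows, so rows that do not move let the fingers close. It gives the time, the measured TCP pose, the force, the opening and the grip force at its end, in the units of the state.
- bot.read_state(): the state, without advancing time (a new reading comes with each control period).
- vision.read_camera(name): name is "side" or "top" or "wrist"; returns a dict with "image" (480x640x3 uint8, red, green, blue), "depth" (480x640 float32, m along the optical axis (not along the pixel's ray), 0 where there is no reading), "K" (3x3 intrinsics, pixels), "R" (3x3) and "t" (3): a world point X has camera coordinates R X + t. Camera axes: x right, y down, z forward; pixel columns grow to the right and rows downward; lengths in m; the calibration is good to about 2 mm. A picture is of the moment at which its call begins.
- bot.finish_job(): hands the job in; it is judged then, once.
The state is a dict: "time": time; "q": joint angles; "joint_vel": joint speeds; "joint_torque": joint torques, N m; "tool_pos": TCP position; "tcp_rot": TCP orientation; "wrist_force": force on the tool from outside, world axes, zero at the start; "torque": the same for the moment, N m; "width": opening from 0.0 (shut) to 1.0 (fully open); "grip_force": force on a finger pad.
Only numpy, scipy, OpenCV 4.12 (cv2) and the standard library are available. Lean on these libraries where they do the work, as an engineer would, in place of code of your own. Each camera call takes 0.05 s, during which the arm holds its last target. There are 200 camera calls.

TASK

Sweep all three end caps out of the loading tray so that they drop into the pan of the paddle wheel. Then push the wheel by its upright handle one full turn counter-clockwise (seen from above), so that all three caps drop through the outlet into the carton, and stop with the handle back beside the park pin. Leave the other things on the bench where they are.

Things in the scene. Friction and masses are not known exactly. Their poses are not given: they have to be found in the camera images.
- feeder: hand-turned rotary feeder fixed to the bench: a 290 x 290 mm aluminium plate on legs, top face 72 mm above the bench, with a round grey pan wall (inner radius 135 mm, 5 mm thick, 30 mm above the plate) round a white paddle wheel. Origin on the bench right under the wheel's axis, z up. At +y a loading tray ends level with the top of the wall
- axis (a point): the point on the wheel's axis at the height of the plate's top face, 72 mm above the bench; axes as the feeder's
- tray_end (a point): middle of the open outer end of the loading tray, on its floor, 310 mm from the axis along the feeder's +y. The tray runs straight from here to the pan wall, 66 mm wide inside, its floor level with the wall's top, 102 mm above the bench, side walls 22 mm high; its inner end at y = 135 mm is open, so caps pushed over it drop 30 mm into the pan
- outlet (a point): centre of the outlet, a hole in the plate inside the pan on its +x side: 103 mm along the feeder's x by 88 mm along y. Lies at x = 76, y = -20 mm of the feeder
- park_pin (a point): top of an upright brass pin, 14 mm thick, just outside the pan wall, 149 mm from the axis, 118 mm above the bench; the handle's park position is radially inward of it
- wheel (a joint): angle of the paddle wheel, rad: 0 at the start, handle beside the park pin; grows counter-clockwise seen from above; 6.283 is one full turn. It cannot turn clockwise from 0. It stays where it is left (about 2 N at the handle moves it). Hub radius 25 mm; four straight paddles 90 degrees apart, 6 mm thick, out to 130 mm radius, 3 to 33 mm above the plate
- handle (a point): centre of the top of the wheel's handle: an upright black round grip 22 mm across on one paddle, 95 mm from the axis, from the paddle's top (33 mm above the plate) to 80 mm above the plate, so its top is 152 mm above the bench; turns with the wheel. At the start the paddles stand at 45, 135, 225 and 315 degrees from the feeder's +x, the handle on that at 225
- carton: open cardboard carton standing loose on the bench below the outlet, partly under the plate: 160 x 160 x 55 mm outside, walls 4 mm; origin at the centre of its underside, z up
- cap1: one of three alike black plastic square-tube end caps, 24 x 24 mm flange below, 18 mm high, 20 g, lying loose in the loading tray; origin at the centre of its underside
- cap2: one of three alike black plastic square-tube end caps, 24 x 24 mm flange below, 18 mm high, 20 g, lying loose in the loading tray; origin at the centre of its underside
- cap3: one of three alike black plastic square-tube end caps, 24 x 24 mm flange below, 18 mm high, 20 g, lying loose in the loading tray; origin at the centre of its underside
- tape: bystander: a roll of clear packing tape lying flat, 100 mm across, 48 mm high; origin at the centre of its underside
- spray: bystander: a standing spray can, 60 mm across, 150 mm high; origin at the centre of its underside
- smallbox: bystander: a closed cardboard box 120 x 90 x 70 mm; origin at the centre of its underside
Things that resemble listed ones, but are neither listed nor needed, are in the scene too. Leave any red look-alike of the carton alone.

How it is judged:
On the way, in this order (a step that is already met when the one before it is completed fails the run):
1. all three caps have dropped into the pan, with the wheel still at its park position (horizontal distance between each of cap1, cap2, cap3 and axis below 0.135 m and height (world z) of cap1 between 0.06 and 0.099 m and height (world z) of cap2 between 0.06 and 0.099 m and height (world z) of cap3 between 0.06 and 0.099 m and value of joint wheel below 0.25 rad), for 0.2 s.
2. the wheel has been turned half way round (value of joint wheel above 3.1 rad).
At the end, for the whole second after the job is handed in: All three caps lie at rest in the carton, and the wheel stands still one full turn on (6.283 rad), its handle beside the park pin to within 0.18 rad (about 17 mm at the handle) (x of cap1 in the frame of carton between -0.08 and 0.08 m and y of cap1 in the frame of carton between -0.08 and 0.08 m and z of each of cap1, cap2, cap3 in the frame of carton below 0.045 m and linear speed of each of cap1, cap2, cap3 below 0.03 m/s and x of cap2 in the frame of carton between -0.08 and 0.08 m and y of cap2 in the frame of carton between -0.08 and 0.08 m and x of cap3 in the frame of carton between -0.08 and 0.08 m and y of cap3 in the frame of carton between -0.08 and 0.08 m and value of joint wheel between 6.103 and 6.463 rad and velocity of joint wheel between -0.05 and 0.05 rad/s); the robot touches nothing.
It fails at once if the tape is disturbed (moved more than 30 mm) (distance of tape from where it was at the start of the episode above 0.03 m).
It fails at once if the spray is disturbed (moved more than 30 mm) (distance of spray from where it was at the start of the episode above 0.03 m).
It fails at once if the smallbox is disturbed (moved more than 30 mm) (distance of smallbox from where it was at the start of the episode above 0.03 m).
It fails at once if the carton is shoved away (more than 30 mm) (distance of carton from where it was at the start of the episode above 0.03 m).
It also fails if it takes over 56 s, if anything falls off the work surface, if the arm or the gripper's body presses on something with over 40 N, if the wrist force passes 120 N, or if a joint passes its speed limit or range.

## Working session

There is one attempt and no reset: what is moved stays moved. The work goes in short steps, Python scripts to look and compute and a tool call to move; the robot and the scene stay as the last step left them, time stands still between calls to the robot, and variables do not carry over. Pictures are saved under pics/ and viewed, at most 10 in all, crops included, and the job is handed in when it is done.

Besides the shell and the picture viewer there is one more tool, called after "Emit:" by a JSON object that holds its "op" and its "data", one argument or row to a line. play_rows: Moves the arm, as the interface text tells. Its arguments: {"type":"object","properties":{"moves":{"type":"array","items":{"type":"array","items":{"type":"array","items":{"type":"number"}}}},"newtons":{"type":"number"}},"required":["moves"]}

```bash
mkdir -p pics
python3 - <<'E'
from workcell import bot, vision
import cv2,numpy as np,pickle
d={}
for n in("side","top"):
    c=vision.read_camera(n);d[n]=c;cv2.imwrite(f"pics/{n}0.png",c["image"][:,:,::-1])
    print(n,c["K"].tolist(),(-c["R"].T@c["t"]).round(3),c["R"].round(3).tolist())
pickle.dump(d,open("c0.pkl","wb"))
print(bot.read_state())
E
```

```text
side [[535.7650289752474, 0.0, 327.71842390071606], [0.0, 535.7650289752474, 244.03372298343396], [0.0, 0.0, 1.0]] [-0.221  0.853  0.843] [[-0.8, -0.599, -0.014], [-0.329, 0.46, -0.825], [0.501, -0.655, -0.565]]
top [[555.3529599336646, 0.0, 331.0415476901559], [0.0, 555.3529599336646, 247.98755722072275], [0.0, 0.0, 1.0]] [ 0.215 -0.031  1.829] [[0.015, -1.0, -0.013], [-0.99, -0.014, -0.141], [0.141, 0.015, -0.99]]
{'time': 0.1, 'q': array([-1.16493459e+00,  2.64693088e-01,  1.60522123e+00,  4.87652973e-06,
        1.27371436e+00, -3.68843744e-02]), 'joint_vel': array([ 0.00137595, -0.00345353, -0.00321807, -0.00041828, -0.00122322,
       -0.00069497]), 'joint_torque': array([ 3.93972068e-04, -5.16705143e+01, -3.68591917e+01, -3.32396553e-05,
        6.30870447e-03, -6.95080089e-06]), 'tool_pos': array([ 0.28893537, -0.60930821,  0.23008499]), 'tcp_rot': array([-3.06297500e+00, -6.89355699e-01,  5.79118207e-04]), 'wrist_force': array([-0.28615669, -0.70884634, -0.47197984]), 'torque': array([ 0.04915048, -0.04355515, -0.03294862]), 'grip_force': 0.0, 'width': 1.0023320090067314}
```

View pics/top0.png

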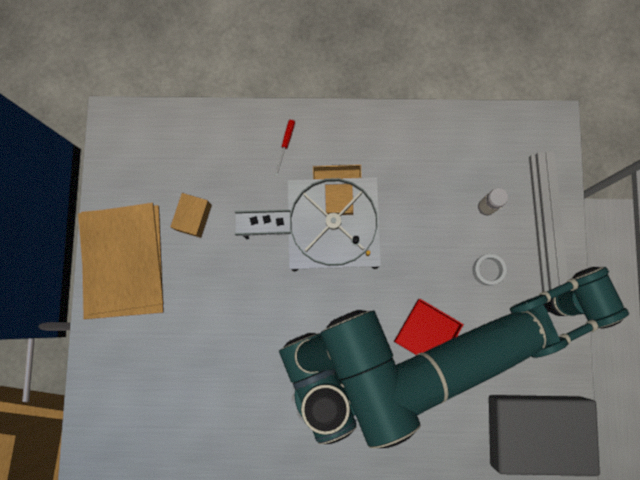

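View pics/side0.png

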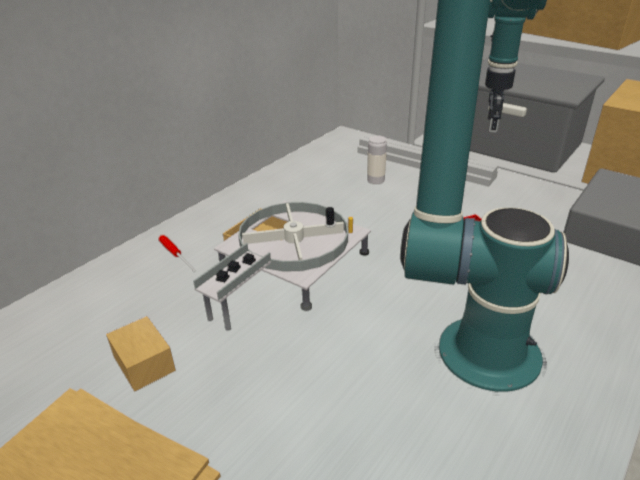

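Top view: pan hub (333,221), handle (355,240), brass pin (367,253). The tray runs left to (236,222) with black caps at (253,220), (266,219) and (280,222). The brown carton is under the plate at (337,172), and the red look-alike at (430,327) is to be left alone. Other black blobs that could be taken for caps: the handle (355,240), plate feet (295,270) and (376,267), and a tray foot (246,237). The caps are the three inside the tray.

```bash
cat > h.py <<'E'
import numpy as np,cv2
def ray(c,u,v,z):
    d=c["R"].T@np.linalg.inv(c["K"])@np.array([u,v,1.]);o=-c["R"].T@c["t"]
    return o+d*(z-o[2])/d[2]
def cloud(c):
    v,u=np.mgrid[:480,:640];p=np.stack([u,v,0*u+1],-1)@np.linalg.inv(c["K"]).T*c["depth"][...,None]
    return (p-c["t"])@c["R"]
def blobs(mask,lo=4):
    n,l,s,ce=cv2.connectedComponentsWithStats(mask.astype(np.uint8))
    return [(ce[i].round(1),s[i,4],l==i) for i in range(1,n) if s[i,4]>=lo]
E
python3 - <<'E'
import pickle,numpy as np,cv2
from h import *
d=pickle.load(open("c0.pkl","rb"));c=d["top"];P=cloud(c);im=c["image"].astype(int)
roi=np.zeros((480,640),bool);roi[160:280,228:385]=1
for nm,m,z in(("black",roi&(im.max(2)<50),None),("brass",roi&(im[...,0]-im[...,2]>60)&(np.mgrid[:480,:640][0]>230),.118)):
    for ce,a,l in blobs(m):
        zz=np.median(P[l][:,2]); print(nm,ce,a,"z",zz.round(3),ray(c,*ce,z or zz)[:2].round(4))
m=roi&(abs(P[...,2]-.102)<.006)&(im.max(2)<140)&(im.max(2)>60)
q=P[m]; A=np.c_[q[:,:2]*2,np.ones(len(q))]
for k in range(5):
    s=np.linalg.lstsq(A,(q[:,:2]**2).sum(1),rcond=None)[0];r=np.sqrt(s[2]+s[0]**2+s[1]**2)
    e=abs(np.hypot(*(q[:,:2]-s[:2]).T)-r);k=e<max(.006,np.median(e)*2);q=q[k];A=A[k]
print("ring",s[:2],r,len(q))
t=roi&(abs(P[...,2]-.102)<.006)&(P[...,1]>s[1]+.16)
rect=cv2.minAreaRect(P[t][:,:2].astype(np.float32));print("tray",rect)
w=roi&(abs(P[...,2]-.105)<.005)&(np.hypot(P[...,0]-s[0],P[...,1]-s[1])<.02);print("hub",P[w].mean(0),w.sum())
pl=roi&(abs(P[...,2]-.072)<.006);print("plate",cv2.minAreaRect(P[pl][:,:2].astype(np.float32)))
cv2.imwrite("pics/crop.png",cv2.resize(c["image"][155:280,225:385,::-1],None,fx=5,fy=4.8,interpolation=2))
E
```

```text
black [253.5 220.2] 35 z 0.12 [0.5426 0.2393]
black [266.3 218.9] 35 z 0.12 [0.5472 0.1992]
black [279.5 221.5] 36 z 0.12 [0.5394 0.1575]
black [246.1 236.9] 8 z 0.034 [0.503  0.2753]
black [355.3 239.4] 35 z 0.152 [ 0.4808 -0.0796]
black [374.4 267.2] 5 z 0.008 [ 0.4118 -0.1474]
brass [367.6 252.4] 13 z 0.116 [ 0.4458 -0.1191]
ring [0.54482429 0.00474221] 0.14421110438840312 257
tray ((0.5368466973304749, 0.23113560676574707), (0.07377630472183228, 0.1350536048412323), 2.925764322280884)
hub [0.53920839 0.00178509 0.10764608] 22
plate ((0.5468218326568604, 0.061564430594444275), (0.2919161915779114, 0.4370271861553192), 2.590214967727661)
```

View pics/crop.png

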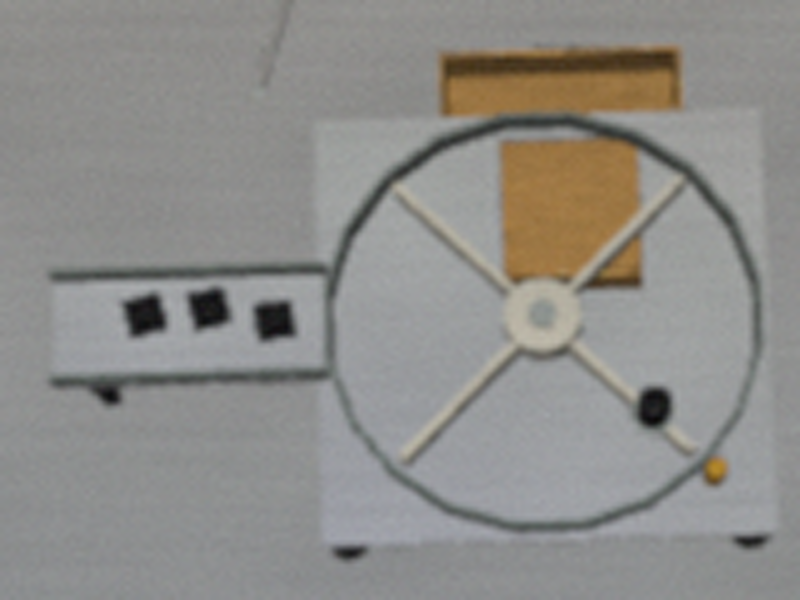

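The crop confirms the choice: caps at crop (145,315), (209,308) and (274,320) inside the tray, the black handle at (654,407) next to the brass pin (714,470), and the brown carton under the outlet. Axis is about (0.545, -0.010) with yaw about 0.047. First I align the tool's yaw to the feeder.

Emit:
{"op": "play_rows", "data": {
  "moves": [
    [[0, 0, -0.25, 0, 0, 0, 20], [0, 0, -0.25, 0, 0, 0, 20], [0, 0, -0.25, 0, 0, 0, 20], [0, 0, -0.25, 0, 0, 0, 20], [0, 0, -0.25, 0, 0, 0, 20]]
  ]
}}

```text
time: 0.52
tool_pos: [0.289, -0.6095, 0.2305]
tcp_rot: [-2.698, -1.606, -0.0]
wrist_force: [0.1, -0.3, 0.5]
width: 0.3
grip_force: 0.0
```

Emit:
{"op": "play_rows", "data": {
  "moves": [
    [[0, 0, -0.25, 0, 0, 0, 20], [0, 0, -0.25, 0, 0, 0, 20], [0, 0, -0.25, 0, 0, 0, 20], [0, 0, -0.25, 0, 0, 0, 20], [0, 0, -0.1, 0, 0, 0, 20]]
  ]
}}

```text
time: 0.93
tool_pos: [0.289, -0.6095, 0.2304]
tcp_rot: [-2.161, -2.278, -0.001]
wrist_force: [0.3, 1.0, -0.3]
width: 0.238
grip_force: 0.0
```

Emit:
{"op": "play_rows", "data": {
  "moves": [
    [[0, 0, 0, 0.2, 0.1, 0, 20], [0, 0, 0, 0.3, 0.1, 0, 20], [0, 0, 0, 0.35, 0.1, 0, 20], [0, 0, 0, 0.35, 0.12, 0, 20], [0, 0, 0, 0.35, 0.12, 0, 20]]
  ]
}}

```text
time: 1.35
tool_pos: [0.3357, -0.4508, 0.2304]
tcp_rot: [-2.169, -2.271, -0.001]
wrist_force: [1.0, 0.0, 0.2]
width: 0.233
grip_force: 0.0
```

Emit:
{"op": "play_rows", "data": {
  "moves": [
    [[0, 0, 0, 0.35, 0.12, 0, 20], [0, 0, 0, 0.35, 0.12, 0, 20], [0, 0, 0, 0.35, 0.12, 0, 20], [0, 0, 0, 0.35, 0.12, 0, 20], [0, 0, 0, 0.35, 0.12, 0, 20]]
  ]
}}

```text
time: 1.77
tool_pos: [0.3874, -0.273, 0.2309]
tcp_rot: [-2.169, -2.272, -0.0]
wrist_force: [0.4, -0.1, 0.5]
width: 0.233
grip_force: 0.0
```

Emit:
{"op": "play_rows", "data": {
  "moves": [
    [[0, 0, 0, 0.35, 0.12, 0, 20], [0, 0, 0, 0.35, 0.12, 0, 20], [0, 0, 0, 0.35, 0.12, 0, 20], [0, 0, 0, 0.35, 0.12, 0, 20], [0, 0, 0, 0.35, 0.12, 0, 20]]
  ]
}}

```text
time: 2.18
tool_pos: [0.4391, -0.0955, 0.231]
tcp_rot: [-2.169, -2.273, 0.0]
wrist_force: [1.4, -1.0, -0.3]
width: 0.232
grip_force: 0.0
```

Emit:
{"op": "play_rows", "data": {
  "moves": [
    [[0, 0, 0, 0.35, 0.12, 0, 20], [0, 0, 0, 0.35, 0.12, 0, 20], [0, 0, 0, 0.35, 0.12, 0, 20], [0, 0, 0, 0.35, 0.12, 0, 20], [0, 0, 0, 0.35, 0.12, 0, 20]]
  ]
}}

```text
time: 2.6
tool_pos: [0.4908, 0.0822, 0.231]
tcp_rot: [-2.168, -2.273, 0.001]
wrist_force: [-0.3, -0.9, -0.1]
width: 0.232
grip_force: 0.0
```

Emit:
{"op": "play_rows", "data": {
  "moves": [
    [[0, 0, 0, 0.35, 0.12, 0, 20], [0, 0, 0, 0.35, 0.12, 0, 20], [0, 0, 0, 0.35, 0.12, 0, 20], [0, 0, 0, 0.35, 0, 0, 20], [0, 0, 0, 0.35, 0, 0, 20]]
  ]
}}

```text
time: 3.02
tool_pos: [0.5186, 0.2586, 0.2306]
tcp_rot: [-2.168, -2.273, 0.002]
wrist_force: [0.1, -0.3, -0.2]
width: 0.235
grip_force: 0.0
```

Emit:
{"op": "play_rows", "data": {
  "moves": [
    [[0, 0, 0, 0.1, 0, 0, 20], [0, 0, 0, 0, 0, 0, 20]]
  ]
}}

```text
time: 3.18
tool_pos: [0.5176, 0.2692, 0.2305]
tcp_rot: [-2.164, -2.276, 0.001]
wrist_force: [1.0, -0.5, -0.3]
width: 0.233
grip_force: 0.0
```

Emit:
{"op": "play_rows", "data": {
  "moves": [
    [[0, 0, 0, 0.15, 0.17, 0.2, 20], [0, 0, 0, 0, 0, 0.35, 20], [0, 0, 0, 0, 0, 0.3, 20], [0, 0, 0, 0, 0, 0.1, 20], [0, 0, 0, 0, 0, 0, 20]]
  ]
}}

```text
time: 3.6
tool_pos: [0.5317, 0.2798, 0.1321]
tcp_rot: [-2.168, -2.27, 0.013]
wrist_force: [-0.8, -0.4, -0.3]
width: 0.236
grip_force: 0.0
```

Run:
```python
from workcell import vision
import cv2,numpy as np
a=vision.read_camera("side")["image"][190:340,150:350];b=vision.read_camera("wrist")["image"]
cv2.imwrite("pics/s1.png",np.hstack([cv2.resize(a,(400,300)),cv2.resize(b,(400,300))])[:,:,::-1])
```

```text
(no output)
```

View pics/s1.png

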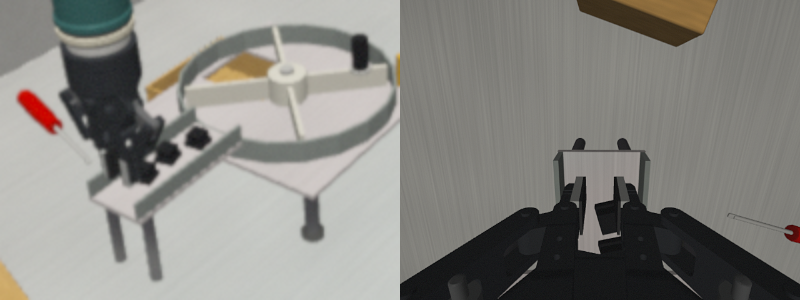

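Side view (left half): the fingers stand in the tray outboard of the three caps. Wrist view: the fingers (581 and 619) are centred between the tray walls (558 and 648). Next I back off slightly, lower and sweep.

Emit:
{"op": "play_rows", "data": {
  "moves": [
    [[0, 0, 0, 0.08, 0.02, 0, 14], [0, 0, 0, 0.02, 0, 0, 14], [0, 0, 0, 0, 0, 0.12, 14], [0, 0, 0, 0, 0, 0.12, 14], [0, 0, 0, 0, 0, 0, 14]]
  ]
}}

```text
time: 4.12
tool_pos: [0.5342, 0.2919, 0.1093]
tcp_rot: [-2.167, -2.272, 0.007]
wrist_force: [-0.3, -0.1, -0.1]
width: 0.164
grip_force: 0.0
```

Emit:
{"op": "play_rows", "data": {
  "moves": [
    [[0, 0, 0, -0.05, 0, 0, 14], [0, 0, 0, -0.1, 0, 0, 14], [0, 0, 0, -0.1, 0, 0, 14], [0, 0, 0, -0.1, 0, 0, 14], [0, 0, 0, -0.1, 0, 0, 14]]
  ]
}}

```text
time: 4.53
tool_pos: [0.5385, 0.2464, 0.1126]
tcp_rot: [2.169, 2.272, 0.001]
wrist_force: [0.2, 0.2, 0.9]
width: 0.162
grip_force: 0.0
```

Emit:
{"op": "play_rows", "data": {
  "moves": [
    [[0, 0, 0, -0.1, 0, 0, 14], [0, 0, 0, -0.1, 0, 0, 14], [0, 0, 0, -0.1, 0, 0, 14], [0, 0, 0, -0.1, 0, 0, 14], [0, 0, 0, 0, 0, 0, 14]]
  ]
}}

```text
time: 4.95
tool_pos: [0.5401, 0.2057, 0.1123]
tcp_rot: [2.17, 2.271, -0.001]
wrist_force: [-0.5, 0.3, -0.3]
width: 0.166
grip_force: 0.0
```

Emit:
{"op": "play_rows", "data": {
  "moves": [
    [[0, 0, 0, -0.05, -0.02, 0.03, 14], [0, 0, 0, -0.1, 0, 0, 14], [0, 0, 0, -0.1, 0, 0, 14], [0, 0, 0, -0.1, 0, 0, 14], [0, 0, 0, -0.1, 0, 0, 14]]
  ]
}}

```text
time: 5.37
tool_pos: [0.5401, 0.1618, 0.1092]
tcp_rot: [-2.168, -2.273, 0.0]
wrist_force: [0.2, 0.3, -0.1]
width: 0.162
grip_force: 0.2
```

Emit:
{"op": "play_rows", "data": {
  "moves": [
    [[0, 0, 0, -0.1, 0, 0, 14], [0, 0, 0, -0.1, 0, 0, 14], [0, 0, 0, -0.1, 0, 0, 14], [0, 0, 0, -0.1, 0, 0, 14], [0, 0, 0, -0.1, 0, 0, 14]]
  ]
}}

```text
time: 5.78
tool_pos: [0.5426, 0.1117, 0.1093]
tcp_rot: [2.169, 2.273, 0.0]
wrist_force: [0.1, 0.3, 0.0]
width: 0.166
grip_force: 0.1
```

Emit:
{"op": "play_rows", "data": {
  "moves": [
    [[0, 0, 0, -0.05, 0, 0, 14], [0, 0, 0, 0, 0, 0, 14], [0, 0, 0, 0.1, 0, -0.2, 14], [0, 0, 0, 0.3, 0, -0.3, 14], [0, 0, 0, 0.3, 0, 0, 14]]
  ]
}}

```text
time: 6.2
tool_pos: [0.543, 0.1781, 0.1644]
tcp_rot: [2.169, 2.267, 0.012]
wrist_force: [1.5, 0.2, 0.6]
width: 0.163
grip_force: 0.0
```

Run:
```python
from workcell import vision
import cv2,numpy as np
c=vision.read_camera("side");a=c["image"][180:310,180:380];b=vision.read_camera("top")["image"][160:280,225:385]
cv2.imwrite("pics/s2.png",np.hstack([cv2.resize(a,(400,260)),cv2.resize(b,(400,260))])[:,:,::-1])
```

```text
(no output)
```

View pics/s2.png

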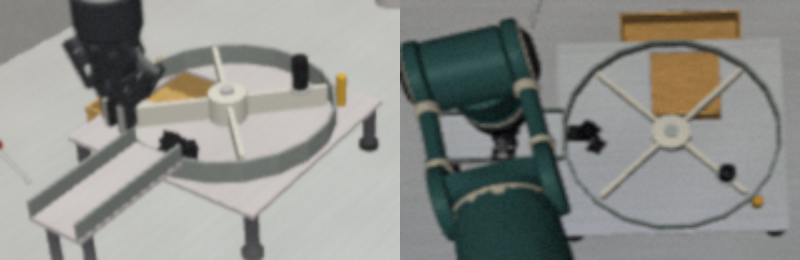

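The tray is empty and the caps are bunched just inside the pan wall, near right-panel pixels (575,132), (592,130) and (597,145). I check their heights from depth, together with the axis.

Run:
```python
from workcell import vision,bot
from h import *
A=np.array([.545,-.0095]);ex=np.array([.9989,.047]);ey=np.array([-.047,.9989])
print(bot.read_state()["tool_pos"])
for n in("top","side"):
    c=vision.read_camera(n);P=cloud(c);im=c["image"].max(2)
    d=P[...,:2]-A;X=d@ex;Y=d@ey
    for ce,a,l in blobs((im<55)&(abs(X)<.06)&(Y>.06)&(Y<.145)&(P[...,2]<.14),3):
        print(n,ce,a,X[l].min().round(3),X[l].max().round(3),Y[l].min().round(3),Y[l].max().round(3),"z",np.percentile(P[l][:,2],[5,25,50,75,95]).round(3))
        if n=="top": print(np.c_[X[l],Y[l],P[l][:,2]].round(3)[::4].tolist())
    if n=="top":
        m=(np.hypot(X,Y)<.03)&(abs(P[...,2]-.107)<.01)&(c["image"].min(2)>120)
        for ce,a,l in blobs(m,20): print("hub",ce,a,np.median(P[l],0).round(4),ray(c,*ce,np.median(P[l][:,2])).round(4))
```

```text
[0.54082956 0.18111555 0.16106521]
top [299.  222.1] 108 -0.019 0.023 0.086 0.131 z [0.079 0.089 0.095 0.102 0.111]
[[0.023, 0.107, 0.093], [0.018, 0.103, 0.104], [0.016, 0.11, 0.099], [0.015, 0.098, 0.098], [0.015, 0.121, 0.089], [0.011, 0.107, 0.108], [0.012, 0.094, 0.099], [0.013, 0.121, 0.081], [0.007, 0.106, 0.112], [0.008, 0.094, 0.103], [0.007, 0.123, 0.095], [0.004, 0.11, 0.107], [0.005, 0.098, 0.1], [0.004, 0.124, 0.094], [0.003, 0.111, 0.098], [0.001, 0.097, 0.106], [0.003, 0.124, 0.086], [0.002, 0.111, 0.087], [-0.0, 0.098, 0.096], [0.001, 0.125, 0.079], [-0.001, 0.112, 0.084], [-0.005, 0.095, 0.101], [-0.006, 0.092, 0.093], [-0.01, 0.092, 0.097], [-0.013, 0.099, 0.093], [-0.015, 0.105, 0.092], [-0.016, 0.092, 0.09]]
hub [333.5 220.2] 160 [ 0.5467 -0.0128  0.1117] [ 0.5474 -0.0116  0.1117]
side [269.2 252. ] 102 -0.023 0.018 0.089 0.123 z [0.086 0.092 0.097 0.102 0.108]
```

Highest point is about 112 mm, so one cap lies on top of another. I nudge the top one inward so that all of them lie low.

Emit:
{"op": "play_rows", "data": {
  "moves": [
    [[0, 0, 0, 0, -0.03, 0.2, 14], [0, 0, 0, 0, 0, 0.2, 14], [0, 0, 0, 0, 0, 0.15, 14], [0, 0, 0, -0.1, 0, 0.01, 14], [0, 0, 0, -0.1, 0, 0, 14]]
  ]
}}

```text
time: 6.82
tool_pos: [0.5375, 0.1567, 0.1023]
tcp_rot: [-2.168, -2.273, -0.0]
wrist_force: [-0.3, 1.5, 2.0]
width: 0.164
grip_force: 1.2
```

Emit:
{"op": "play_rows", "data": {
  "moves": [
    [[0, 0, 0, -0.1, 0, 0, 14], [0, 0, 0, -0.12, 0, 0, 14], [0, 0, 0, -0.15, 0, 0, 14], [0, 0, 0, -0.15, 0, 0, 14], [0, 0, 0, -0.15, 0, 0, 14]]
  ]
}}

```text
time: 7.23
tool_pos: [0.5397, 0.0881, 0.102]
tcp_rot: [-2.169, -2.272, 0.003]
wrist_force: [-0.2, -1.2, 0.0]
width: 0.165
grip_force: 0.0
```

Emit:
{"op": "play_rows", "data": {
  "moves": [
    [[0, 0, 0, -0.15, 0, 0, 14], [0, 0, 0, -0.1, 0, 0, 14], [0, 0, 0, 0, 0, 0, 14], [0, 0, 0, 0, 0, -0.2, 5], [0, 0, 0, 0.2, 0, -0.3, 0]]
  ]
}}

```text
time: 7.65
tool_pos: [0.5375, 0.0824, 0.1491]
tcp_rot: [-2.169, -2.266, 0.012]
wrist_force: [-0.0, 0.3, -0.5]
width: -0.003
grip_force: 0.0
```

Emit:
{"op": "play_rows", "data": {
  "moves": [
    [[0, 0, 0, 0.35, 0, -0.2, 0], [0, 0, 0, 0.3, 0, 0, 0], [0, 0, 0, 0, 0, 0, 0]]
  ]
}}

```text
time: 7.9
tool_pos: [0.5388, 0.1547, 0.175]
tcp_rot: [2.165, 2.276, 0.008]
wrist_force: [-0.6, -1.1, -0.9]
width: -0.004
grip_force: 0.0
```

Run:
```python
from workcell import vision,bot
from h import *
A=np.array([.5455,-.0105]);ex=np.array([.9989,.047]);ey=np.array([-.047,.9989])
s=bot.read_state();print(s["tool_pos"],s["q"].round(2))
for n in("top","side"):
    c=vision.read_camera(n);P=cloud(c);im=c["image"].max(2)
    d=P[...,:2]-A;X=d@ex;Y=d@ey
    for ce,a,l in blobs((im<55)&(abs(X)<.1)&(Y>.0)&(Y<.145)&(P[...,2]<.14)&(P[...,2]>.05),3):
        print(n,ce,a,X[l].min().round(3),X[l].max().round(3),Y[l].min().round(3),Y[l].max().round(3),"z",np.percentile(P[l][:,2],[5,25,50,75,95]).round(3))
    if n=="top": b=c["image"][160:280,225:385]
    else: a=c["image"][180:310,180:380]
cv2.imwrite("pics/s3.png",np.hstack([cv2.resize(a,(400,260)),cv2.resize(b,(400,260))])[:,:,::-1])
```

```text
[0.53879621 0.15470224 0.17502866] [0.23 0.09 1.92 0.   1.13 0.18]
top [306.1 215.7] 32 0.012 0.033 0.076 0.094 z [0.089 0.09  0.093 0.1   0.106]
top [296.4 220.9] 25 -0.001 0.017 0.112 0.124 z [0.083 0.089 0.091 0.095 0.097]
top [303.9 226.4] 18 -0.016 -0.004 0.087 0.103 z [0.088 0.091 0.094 0.096 0.1  ]
side [265.  248.9] 67 0.008 0.031 0.078 0.118 z [0.078 0.084 0.089 0.094 0.097]
side [274.6 253.7] 43 -0.023 -0.002 0.09 0.109 z [0.082 0.087 0.092 0.094 0.097]
```

View pics/s3.png

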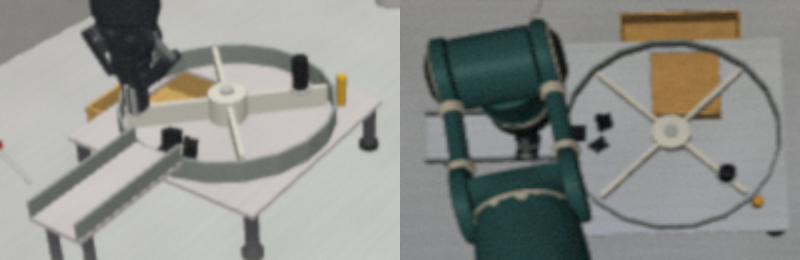

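All three caps lie separately on the pan floor (right-panel pixels (578,132), (603,121) and (597,145)), with tops at 105 mm or lower, and the wheel is still parked. Next, with shut fingers, I go to the clockwise side of the handle and print the arc steps.

Emit:
{"op": "play_rows", "data": {
  "moves": [
    [[0, 0, 0, -0.3, -0.15, 0, 0], [0, 0, 0, -0.35, -0.16, 0, 0], [0, 0, 0, -0.35, -0.16, 0, 0], [0, 0, 0, -0.35, -0.16, 0, 0], [0, 0, 0, -0.35, -0.16, 0, 0]]
  ]
}}

```text
time: 8.42
tool_pos: [0.4648, -0.0255, 0.1716]
tcp_rot: [-2.168, -2.272, 0.003]
wrist_force: [0.5, 0.2, -0.1]
width: 0.001
grip_force: 0.0
```

Emit:
{"op": "play_rows", "data": {
  "moves": [
    [[0, 0, 0, -0.24, -0.13, 0, 0], [0, 0, 0, 0, 0, 0.2, 0], [0, 0, 0, 0, 0, 0.2, 0], [0, 0, 0, 0, 0, 0.1, 0], [0, 0, 0, 0, 0, 0, 0]]
  ]
}}

```text
time: 8.83
tool_pos: [0.4516, -0.0484, 0.1193]
tcp_rot: [-2.166, -2.267, 0.007]
wrist_force: [-0.4, 0.5, -0.3]
width: 0.001
grip_force: 0.0
```

Run:
```python
import numpy as np
from workcell import bot
s=bot.read_state();print(s["tool_pos"],s["tcp_rot"],s["q"].round(2))
A=np.array([.546,-.0105]);g=np.radians(92.8);t=np.array([[np.cos(g),np.sin(g)],[np.sin(g),-np.cos(g)]])
th=np.radians(np.arange(200,600,9));p=(A+.095*np.c_[np.cos(th),np.sin(th)])@t.T
p0=s["tool_pos"][:2]@t.T;print("to start",(p[0]-p0).round(3))
q=np.round(p*10,2);d=np.diff(q,axis=0).round(2)
for i in range(0,len(d),5):print(200+9*i,d[i:i+5].tolist())
```

```text
[ 0.45158341 -0.0483916   0.11928879] [-2.16614824 -2.26732092  0.00676471] [-0.16 -0.05  2.17 -0.    1.03 -0.21]
to start [0.005 0.005]
200 [[-0.14, 0.06], [-0.13, 0.07], [-0.11, 0.1], [-0.1, 0.11], [-0.08, 0.13]]
245 [[-0.06, 0.13], [-0.04, 0.15], [-0.01, 0.15], [0.01, 0.14], [0.03, 0.15]]
290 [[0.06, 0.14], [0.07, 0.13], [0.1, 0.11], [0.11, 0.1], [0.13, 0.08]]
335 [[0.13, 0.06], [0.15, 0.03], [0.15, 0.02], [0.14, -0.01], [0.15, -0.03]]
380 [[0.14, -0.06], [0.13, -0.08], [0.11, -0.09], [0.1, -0.11], [0.08, -0.13]]
425 [[0.06, -0.14], [0.03, -0.14], [0.02, -0.15], [-0.01, -0.15], [-0.03, -0.14]]
470 [[-0.06, -0.14], [-0.08, -0.13], [-0.09, -0.11], [-0.11, -0.1], [-0.13, -0.08]]
515 [[-0.14, -0.06], [-0.14, -0.04], [-0.15, -0.01], [-0.15, 0.01], [-0.14, 0.03]]
560 [[-0.14, 0.06], [-0.13, 0.07], [-0.11, 0.1], [-0.1, 0.11]]
```

Emit:
{"op": "play_rows", "data": {
  "moves": [
    [[0, 0, 0, 0.05, 0.05, -0.05, 0], [0, 0, 0, -0.14, 0.06, 0, 0], [0, 0, 0, -0.13, 0.07, 0, 0], [0, 0, 0, -0.11, 0.1, 0, 0], [0, 0, 0, -0.1, 0.11, 0, 0]]
  ]
}}

```text
time: 9.25
tool_pos: [0.4984, -0.088, 0.1291]
tcp_rot: [-2.169, -2.272, -0.007]
wrist_force: [0.4, 5.6, -0.0]
width: -0.0
grip_force: 2.5
```

Emit:
{"op": "play_rows", "data": {
  "moves": [
    [[0, 0, 0, -0.08, 0.13, 0, 0], [0, 0, 0, -0.06, 0.13, 0, 0], [0, 0, 0, -0.04, 0.15, 0, 0], [0, 0, 0, -0.01, 0.15, 0, 0], [0, 0, 0, 0.01, 0.14, 0, 0]]
  ]
}}

```text
time: 9.67
tool_pos: [0.5671, -0.1043, 0.1276]
tcp_rot: [-2.168, -2.271, 0.002]
wrist_force: [-4.2, 2.0, 0.2]
width: -0.001
grip_force: 2.1
```

```bash
cat > w.py <<'E'
from workcell import vision,bot
from h import *
A=np.array([.546,-.0105])
s=bot.read_state();d=s["tool_pos"][:2]-A
print("tool",s["tool_pos"].round(4),"r",np.hypot(*d).round(4),"ang",(np.degrees(np.arctan2(d[1],d[0]))%360).round(1),s["wrist_force"].round(1))
for n in("top","side"):
    c=vision.read_camera(n);P=cloud(c);im=c["image"].max(2);r=np.hypot(P[...,0]-A[0],P[...,1]-A[1])
    for ce,a,l in blobs((im<55)&(r<.15)&(P[...,2]>.05)&(P[...,2]<.165),4):
        z=np.percentile(P[l][:,2],90);w=ray(c,*ce,z)[:2]-A
        print(n,ce,a,"z",z.round(3),"r",np.hypot(*w).round(3),"ang",(np.degrees(np.arctan2(w[1],w[0]))%360).round(1))
E
python3 w.py
```

```text
tool [ 0.5671 -0.1043  0.1276] r 0.0961 ang 282.7 [-4.2  2.   0.2]
top [305.8 241.8] 101 z 0.1 r 0.108 ang 128.0
side [311.  196.7] 23 z 0.161 r 0.076 ang 271.9
side [299.  200.9] 101 z 0.151 r 0.06 ang 295.3
side [293.  255.6] 49 z 0.097 r 0.109 ang 128.2
side [302.4 256.5] 16 z 0.096 r 0.114 ang 139.6
```

Emit:
{"op": "play_rows", "data": {
  "moves": [
    [[0, 0, 0, 0.03, 0.15, 0, 0], [0, 0, 0, 0.06, 0.14, 0, 0], [0, 0, 0, 0.07, 0.13, 0, 0], [0, 0, 0, 0.1, 0.11, 0, 0], [0, 0, 0, 0.11, 0.1, 0, 0]]
  ]
}}

```text
time: 10.18
tool_pos: [0.6282, -0.0637, 0.1276]
tcp_rot: [-2.169, -2.272, 0.002]
wrist_force: [-3.0, -1.7, -0.3]
width: -0.0
grip_force: 1.3
```

Emit:
{"op": "play_rows", "data": {
  "moves": [
    [[0, 0, 0, 0.13, 0.08, 0, 0], [0, 0, 0, 0.13, 0.06, 0, 0], [0, 0, 0, 0.15, 0.03, 0, 0], [0, 0, 0, 0.15, 0.02, 0, 0], [0, 0, 0, 0.14, -0.01, 0, 0]]
  ]
}}

```text
time: 10.6
tool_pos: [0.6429, 0.0085, 0.128]
tcp_rot: [2.167, 2.273, 0.0]
wrist_force: [-1.2, -4.2, 0.1]
width: 0.002
grip_force: 1.6
```

Emit:
{"op": "play_rows", "data": {
  "moves": [
    [[0, 0, 0, 0.15, -0.03, 0, 0], [0, 0, 0, 0.14, -0.06, 0, 0], [0, 0, 0, 0.13, -0.08, 0, 0], [0, 0, 0, 0.11, -0.09, 0, 0], [0, 0, 0, 0.1, -0.11, 0, 0]]
  ]
}}

```text
time: 11.02
tool_pos: [0.6024, 0.0694, 0.1281]
tcp_rot: [2.168, 2.272, 0.003]
wrist_force: [2.3, -1.7, 0.4]
width: -0.0
grip_force: 1.3
```

```bash
python3 w.py
```

```text
tool [0.6024 0.0694 0.1281] r 0.0978 ang 54.8 [ 2.3 -1.7  0.4]
top [367.3 225.6] 88 z 0.1 r 0.109 ang 263.5
side [318.2 213.4] 34 z 0.097 r 0.104 ang 271.6
side [259.5 230. ] 136 z 0.154 r 0.112 ang 84.2
```

Emit:
{"op": "play_rows", "data": {
  "moves": [
    [[0, 0, 0, 0.08, -0.13, 0, 0], [0, 0, 0, 0.06, -0.14, 0, 0], [0, 0, 0, 0.03, -0.14, 0, 0], [0, 0, 0, 0.02, -0.15, 0, 0], [0, 0, 0, -0.01, -0.15, 0, 0]]
  ]
}}

```text
time: 11.53
tool_pos: [0.532, 0.0831, 0.1286]
tcp_rot: [2.167, 2.271, 0.005]
wrist_force: [3.2, -1.4, -0.0]
width: 0.003
grip_force: 1.9
```

Emit:
{"op": "play_rows", "data": {
  "moves": [
    [[0, 0, 0, -0.03, -0.14, 0, 0], [0, 0, 0, -0.06, -0.14, 0, 0], [0, 0, 0, -0.08, -0.13, 0, 0], [0, 0, 0, -0.09, -0.11, 0, 0], [0, 0, 0, -0.11, -0.1, 0, 0]]
  ]
}}

```text
time: 11.95
tool_pos: [0.471, 0.0429, 0.1283]
tcp_rot: [2.168, 2.273, 0.004]
wrist_force: [3.5, 0.9, -0.5]
width: 0.001
grip_force: 1.5
```

Emit:
{"op": "play_rows", "data": {
  "moves": [
    [[0, 0, 0, -0.13, -0.08, 0, 0], [0, 0, 0, -0.14, -0.06, 0, 0], [0, 0, 0, -0.14, -0.04, 0, 0], [0, 0, 0, -0.15, -0.01, 0, 0], [0, 0, 0, -0.15, 0.01, 0, 0]]
  ]
}}

```text
time: 12.37
tool_pos: [0.4556, -0.0293, 0.1279]
tcp_rot: [-2.169, -2.271, -0.003]
wrist_force: [2.6, 2.9, 0.1]
width: 0.001
grip_force: 1.8
```

```bash
python3 w.py
python3 - <<'E'
from workcell import vision
import cv2,numpy as np
a=vision.read_camera("side")["image"][180:310,180:380];b=vision.read_camera("top")["image"][160:280,225:385]
cv2.imwrite("pics/s4.png",np.hstack([cv2.resize(a,(400,260)),cv2.resize(b,(400,260))])[:,:,::-1])
E
```

```text
tool [ 0.4556 -0.0293  0.1279] r 0.0924 ang 191.7 [2.6 2.9 0.1]
top [332.5 180. ] 4 z 0.086 r 0.138 ang 1.8
side [330.7 224.3] 66 z 0.158 r 0.115 ang 181.3
```

View pics/s4.png

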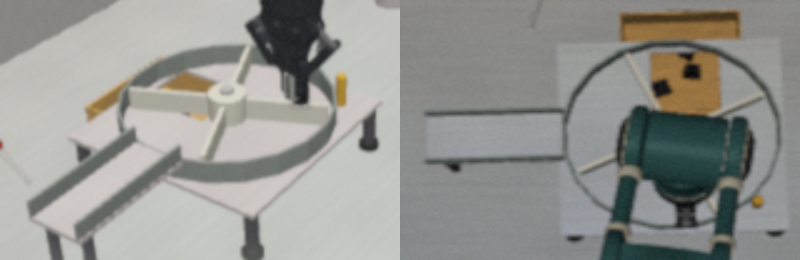

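The caps show through the outlet, lying in the carton (right panel (692,72), (661,88) and (685,55)). The paddles put the wheel about 19° short, so I finish slowly, then back off and check.

Emit:
{"op": "play_rows", "data": {
  "moves": [
    [[0, 0, 0, -0.07, 0.02, 0, 0], [0, 0, 0, -0.07, 0.02, 0, 0], [0, 0, 0, -0.07, 0.03, 0, 0], [0, 0, 0, -0.07, 0.03, 0, 0], [0, 0, 0, 0, 0, 0, 0]]
  ]
}}

```text
time: 12.98
tool_pos: [0.4683, -0.0577, 0.1279]
tcp_rot: [2.168, 2.272, -0.001]
wrist_force: [-0.5, 0.7, -0.5]
width: 0.002
grip_force: 0.0
```

Emit:
{"op": "play_rows", "data": {
  "moves": [
    [[0, 0, 0, 0.1, -0.05, 0, 0], [0, 0, 0, 0.05, 0, -0.3, 0], [0, 0, 0, 0, 0, -0.4, 0], [0, 0, 0, 0.3, 0, -0.2, 0], [0, 0, 0, 0.4, 0, 0, 0]]
  ]
}}

```text
time: 13.4
tool_pos: [0.4618, 0.0274, 0.224]
tcp_rot: [2.168, 2.262, 0.01]
wrist_force: [1.4, 0.8, 0.3]
width: 0.003
grip_force: 0.0
```

Emit:
{"op": "play_rows", "data": {
  "moves": [
    [[0, 0, 0, 0.4, 0, 0, 0], [0, 0, 0, 0.4, 0, 0, 0], [0, 0, 0, 0.4, 0, 0, 0], [0, 0, 0, 0.2, 0, 0, 0], [0, 0, 0, 0, 0, 0, 0]]
  ]
}}

```text
time: 13.82
tool_pos: [0.4506, 0.1719, 0.2178]
tcp_rot: [-2.163, -2.277, -0.001]
wrist_force: [0.7, -0.6, -0.7]
width: 0.0
grip_force: 0.0
```

```bash
python3 w.py
python3 - <<'E'
from workcell import vision
import cv2,numpy as np
a=vision.read_camera("side")["image"][180:310,180:380];b=vision.read_camera("top")["image"][160:280,225:385]
cv2.imwrite("pics/s5.png",np.hstack([cv2.resize(a,(400,260)),cv2.resize(b,(400,260))])[:,:,::-1])
E
```

```text
tool [0.4506 0.1719 0.2178] r 0.2058 ang 117.6 [ 0.7 -0.6 -0.7]
top [354.3 240.6] 37 z 0.156 r 0.096 ang 223.4
side [329.8 216.3] 113 z 0.152 r 0.094 ang 204.6
```

View pics/s5.png

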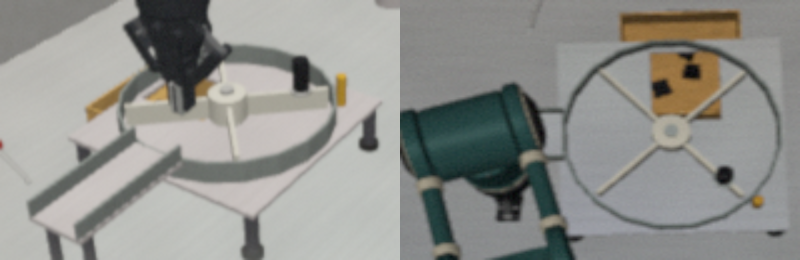

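The handle stands at 223.4° against 226.7° at the start (0.06 rad short, within 0.18). I check the third cap's depth before handing in.

Run:
```python
from workcell import vision
from h import *
c=vision.read_camera("top");P=cloud(c);im=c["image"].max(2);r=np.zeros(im.shape,bool);r[170:222,315:360]=1
for ce,a,l in blobs(r&(im<60),2): print(ce,a,np.percentile(P[l][:,2],[10,50,90]).round(3),ray(c,*ce,.02).round(3))
w=r&(c["image"][...,0].astype(int)-c["image"][...,2]>50)
for ce,a,l in blobs(w,30): print("carton",ce,a,np.median(P[l],0).round(3),P[l].min(0).round(3),P[l].max(0).round(3))
cv2.imwrite("pics/s6.png",cv2.resize(c["image"][160:225,305:370,::-1],(585,585),interpolation=2))
```

```text
[322.  181.4] 5 [0.079 0.083 0.085] [0.697 0.03  0.02 ]
[334. 180.] 11 [0.079 0.083 0.092] [ 0.702 -0.01   0.02 ]
[317.5 183. ] 2 [0.084 0.086 0.089] [0.691 0.045 0.02 ]
[346. 182.] 3 [0.075 0.082 0.084] [ 0.696 -0.05   0.02 ]
[349.5 183. ] 2 [0.077 0.085 0.092] [ 0.692 -0.062  0.02 ]
[339.4 185.6] 9 [0.014 0.019 0.03 ] [ 0.683 -0.029  0.02 ]
[341.4 192.7] 33 [0.01  0.023 0.032] [ 0.659 -0.036  0.02 ]
[328.9 200.3] 38 [0.015 0.021 0.028] [0.632 0.006 0.02 ]
carton [336.6 173.6] 368 [ 0.729 -0.018  0.005] [ 0.215 -0.094 -0.009] [0.745 0.055 1.829]
carton [338.3 197.7] 567 [ 0.646 -0.024  0.006] [ 0.215 -0.072 -0.008] [0.694 0.018 1.829]
```

View pics/s6.png

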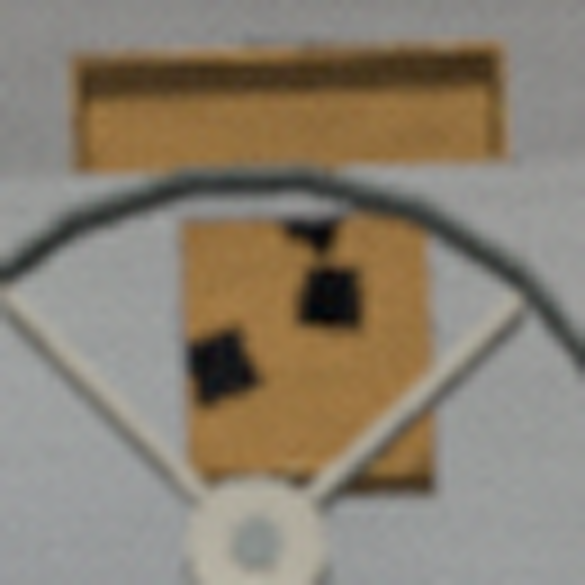

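All three caps lie on the carton floor (crop (310,233), (332,297) and (222,367); tops about 20–30 mm above the bench).

```bash
python3 -c "
from workcell import bot
print(bot.finish_job())"
```

```text
the job is handed in; nothing more can be done
None
```

I've handed the job in: all three caps are lying in the carton, and the wheel is one full turn on, its handle about 0.06 rad short of the park position (0.18 allowed); the hand-in call returned no verdict.

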